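# Slide a steel plate along the ledge to present its edge

### The arm

A 6-joint arm with a two-finger parallel gripper is mounted at the origin on the work surface. World frame = base frame: x ahead of the robot, y to its left, z up, the work surface at z = 0. Lengths are in m, angles in rad, forces in N, time in s.
With the tool pointing down it reaches from about 0.425 to 1.125 m from the base axis. Payload 14.9 kg.
Tool frame: the origin (TCP) lies midway between the tips of the shut fingers; the grasp point (between the pads) lies behind it (env.grasp_offset is the z of the grasp point in the tool frame, in m); z points along the fingers, y is the line along which they close (so a half turn about z gives the same grasp; the last joint's range is limited). The gripper opens to 91 mm and grips with 3 to 60 N. Pads are 32 mm wide; open, the fingers measure 118 mm over their backs; the gripper's body (76 mm by 178 mm) begins 60 mm behind the grasp point.
Start: joints at [1.082, 0.379, 1.734, -0, 1.028, -0.033], TCP at [0.308, 0.629, 0.193] pointing down, gripper open.
Joint ranges: [-2.77, 2.77], [-0.74, 2.19], [0, 2.66], [-1.06, 4.2], [0.31, 2.87], [-3.08, 3.08]. Speed limits (rad/s): [1.89, 1.89, 2.39, 3.14, 3.14, 3.14].

### API

Orientations are given as a unit quaternion [w, x, y, z].
In Python, from bench import env, imaging gives the robot as it stands. Calls block until the motion is done:
- env.goto(position, orientation): joint-space move of the TCP to a pose.
- env.line_to(position, ori=None, feed=0.15, force_limit=None): straight line of the TCP; ori=None keeps the orientation; feed is the mean speed in m/s. With force_limit (N) it stops when the force on the tool has changed by that much, and returns True; else False.
- env.movej(angles): joint-space move.
- env.set_gripper(opening): opening from 0.0 (shut) to 1.0 (fully open); the grip force is fixed at half the most; returns when the fingers have stopped.
- env.wait(seconds).
- env.solve_ik(position, orientation): joint angles nearest the present ones, or None.
- env.read_state(): the state.
- imaging.read_camera(name): name is "scene" or "top" or "wrist"; returns (picture, depth): 400x640x3 uint8, blue, green, red; 400x640 float32, m along the optical axis (not along the pixel's ray), 0 where there is no reading.
- imaging.camera_info(name): a dict with "mtx" (3x3 intrinsics, pixels), "T" (4x4, takes a point from camera to world coordinates). Camera axes: x right, y up, looking along -z (the intrinsics and any distortion apply to the point x, -y, -z); pixel columns grow to the right and rows downward; lengths in m; the calibration is good to about 2 mm. A picture is of the moment at which its call begins: read the wrist's pose just before it. camera_info takes no time and is no camera call; for the wrist camera it gives the pose at the moment of the call.
A pose or a line that the arm cannot do raises env.Unreachable and nothing moves.
- env.hand_in(): hands the job in; it is judged then, once.
The state is a dict: "clock": time; "q": joint angles; "joint_velocities": joint speeds; "joint_torque": joint torques, N m; "ee_pos": TCP position; "ee_rot": TCP orientation; "ft_force": force on the tool from outside, world axes, zero at the start; "moment": the same for the moment, N m; "width": opening from 0.0 (shut) to 1.0 (fully open); "finger_force": force on a finger pad.
Only numpy, scipy, OpenCV 4.12 (cv2) and the standard library are available. Lean on these libraries where they do the work, as an engineer would, in place of code of your own. Each camera call takes 0.05 s, during which the arm holds its last target. There are 200 camera calls.

### The job

On the raised plank ledge, push the flat steel plate back until its long side lies flush along the low fence strip; then push it along the fence towards the ledge's open end (the robot's right) until about a third of its length sticks out past that end, so that the next worker can get hold of its edge. Only push it: it must not be lifted or tipped. Leave everything else where it stands.

Things in the scene. Friction and masses are not known exactly. Their poses are not given: they have to be found in the camera images.
- ledge: Fixed ledge, moved and turned (up to 0.2 rad) each time: pale deck board 145 mm (x) by 440 mm (y) by 22 mm on two brown pallet blocks, its top 100 mm above the table. Origin: on the table under the board's centre; x points away from the robot to the fence, y to the robot's left along the ledge, z up. The near edge, x = -72.5 mm, has no rim.
- ledge_fence (a point): Fence strip, 15 mm wide, 12 mm high above the board, along the whole far edge of the ledge. This point: foot of its robot-side face at mid-length, ledge x = +57.5 mm, y = 0. Axes as the ledge's. With the plate flush, the plate's centre is at ledge x = +12.5 mm. Pushed at its middle, the askew plate can jam with one corner on the fence; pushed near the lagging end it turns flush.
- ledge_open_end (a point): Middle of the board's upper edge at the ledge's open (right) end: ledge x = 0, y = -220 mm, 100 mm above the table. Axes as the ledge's. The left end is closed by a wooden stop from y = +205 to +220 mm, 30 mm high above the board.
- plate: Loose flat steel plate, 90 mm (x) by 140 mm (y), 8 mm thick, with four small dark dots at its corners, 0.6 to 0.9 kg, flat on the ledge, at first a little off the fence and up to 0.15 rad askew. Origin: centre of its underside; y along its length to the left. Takes some 2 to 10 N to push and stops where it is left. It tips off if half of it overhangs.
- plate_leading_edge (a point): Middle of the plate's short right-hand end face (the end nearest the ledge's open end), 4 mm above its underside: plate y = -70 mm.
- coil_ledge: Bystander: dark steel nail coil, a cylinder 69 mm across and 50 mm high, standing on the ledge near its closed left end, behind the plate. Origin: centre of its underside.
- coil_front: Bystander: the same kind of nail coil, 69 mm across and 50 mm high, standing on the table in front of the ledge. Origin: centre of its underside.
- block: Bystander: brown chipboard pallet block 145 (x) by 100 (y) by 78 mm high with a dark dot on top, standing on the table beyond the ledge's open end. Origin: centre of its underside.
- hammer: Bystander: hammer some 260 mm long, lying on the table in front of the ledge, at the right, lower than 40 mm.
- scraper: Bystander: flat scraper, 200 mm long, lying on the table beyond the ledge's closed left end, lower than 40 mm.
Mind the look-alikes: they are no part of the job. What is meant by the plate is not blue, and is the larger of those in its own colour.

How it is judged:
On the way, in this order (a step that is already met when the one before it is completed fails the run):
1. the plate lies flush along the fence, all of it still on the ledge (x of plate in the frame of ledge above 0.0065 m and angle between the x axis of plate and the x axis of ledge, either way round below 0.06 rad and angle between plate's own z axis and vertical below 0.05 rad and z of plate in the frame of ledge between 0.097 and 0.104 m and y of plate_leading_edge in the frame of ledge above -0.22 m), for 0.2 s.
2. about a third of the plate sticks out past the open end (y of plate_leading_edge in the frame of ledge between -0.278 and -0.252 m and x of plate in the frame of ledge above 0.0065 m and angle between the x axis of plate and the x axis of ledge, either way round below 0.06 rad), for 0.2 s.
At the end, for the whole second after the job is handed in: The plate lies flat and at rest on the ledge, its long side along the fence (within 6 mm and 0.06 rad), its leading end 32 to 58 mm past the ledge's open end (all of step 2 and angle between plate's own z axis and vertical below 0.05 rad and z of plate in the frame of ledge between 0.097 and 0.104 m and linear speed of plate below 0.01 m/s and angular speed of plate below 0.05 rad/s); the robot touches nothing.
It fails at once if the plate is lifted off the ledge or falls from it (z of plate in the frame of ledge above 0.108 m or z of plate in the frame of ledge below 0.085 m).
It fails at once if the plate is tipped (angle between plate's own z axis and vertical above 0.12 rad).
It fails at once if a bystander is moved by more than 15 mm (distance of any of coil_ledge, coil_front, block, hammer, scraper from where it was at the start of the episode above 0.015 m).
It also fails if it takes over 58 s, if anything falls off the work surface, if the arm or the gripper's body presses on something with over 40 N, if the wrist force passes 120 N, or if a joint passes its speed limit or range.

## Working session

There is one attempt and no reset: what is moved stays moved. The work goes in short steps, each a Python script; the robot and the scene stay as the last script left them, time stands still between calls to the robot, and variables do not carry over. Pictures are saved under pics/ and viewed, at most 10 in all, crops included, and the job is handed in when it is done.

```bash
mkdir -p pics; ls; python3 - <<'E'
from bench import env, imaging
import cv2,numpy as np
for n in ("top","scene"):
    p,d=imaging.read_camera(n); cv2.imwrite(f"pics/{n}0.png",p); np.save(f"pics/{n}0.npy",d)
    c=imaging.camera_info(n); print(n,np.round(c["mtx"],1).tolist(),np.round(c["T"],3).tolist(),[k for k in c])
s=env.read_state(); print(s["clock"],s["ee_pos"],s["ee_rot"],s["width"],env.grasp_offset)
E
```

```text
pics
top [[430.6, 0.0, 323.5], [0.0, 430.6, 194.2], [0.0, 0.0, 1.0]] [[-0.023, 0.992, -0.125, 0.345], [-1.0, -0.024, -0.007, -0.011], [-0.01, 0.125, 0.992, 1.333], [0.0, 0.0, 0.0, 1.0]] ['mtx', 'T']
scene [[440.1, 0.0, 319.8], [0.0, 440.1, 194.6], [0.0, 0.0, 1.0]] [[0.446, -0.746, 0.495, 1.095], [0.895, 0.362, -0.26, -0.3], [0.015, 0.559, 0.829, 1.042], [0.0, 0.0, 0.0, 1.0]] ['mtx', 'T']
0.1 [0.3079723  0.62819823 0.19273636] [-1.11959662e-04  2.25937755e-01  9.74141612e-01 -4.88728752e-04] 0.9993193036802059 -0.0188
```

View pics/top0.png

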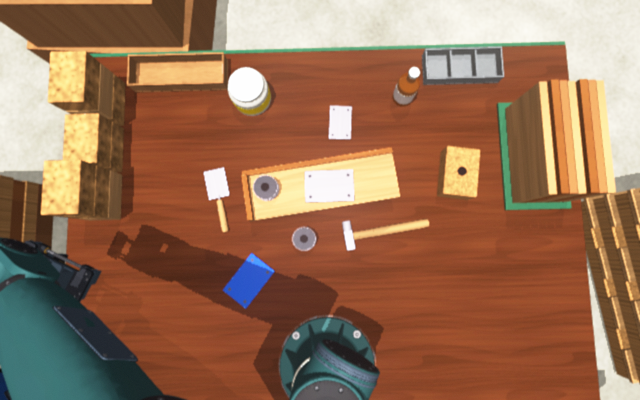

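View pics/scene0.png

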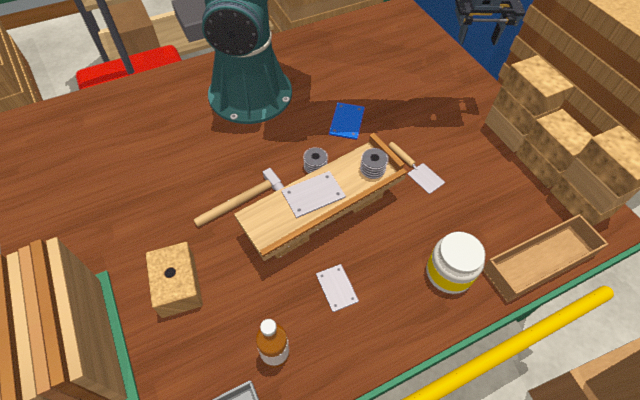

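The top view shows the blue plate at (248,281), the small grey plate on the table at (340,122), and the large grey plate on the ledge at (330,186). I choose the last one: it isn't blue and is the larger of the two grey plates. The coil on the ledge is at (265,187), the front coil at (304,238), the hammer head at (348,235) and the block at (461,171). The fence runs along the far side, from (245,168) to (393,151).

```bash
cat > h.py <<'E'
import cv2,numpy as np
from bench import env,imaging
def ray(ci,uv,z):
    uv=np.atleast_2d(uv).astype(float);K=ci["mtx"];T=np.array(ci["T"])
    d=np.c_[(uv[:,0]-K[0][2])/K[0][0],-(uv[:,1]-K[1][2])/K[1][1],-np.ones(len(uv))]@T[:3,:3].T
    return T[:3,3]+d*((z-T[2,3])/d[:,2])[:,None]
def cloud(ci,dep):
    v,u=np.mgrid[:400,:640];K=ci["mtx"];T=np.array(ci["T"])
    c=np.stack([(u-K[0][2])/K[0][0]*dep,-(v-K[1][2])/K[1][1]*dep,-dep],-1)
    return c@T[:3,:3].T+T[:3,3]
def biggest(m):
    cs,_=cv2.findContours(m.astype(np.uint8),cv2.RETR_EXTERNAL,cv2.CHAIN_APPROX_NONE)
    return max(cs,key=cv2.contourArea)[:,0,:]
def rect(P):
    (cx,cy),(w,h),a=cv2.minAreaRect((P[:,:2]*1000).astype(np.float32))
    b=cv2.boxPoints(((cx,cy),(w,h),a)); e=[b[1]-b[0],b[2]-b[1]]
    l=max(e,key=np.linalg.norm); l=l*np.sign(l[1])
    return np.array([cx,cy])/1000, sorted([w,h]), np.arctan2(-l[0],l[1])  # yaw of frame with y along l
def plate_mask(p,P,near=None):
    h=cv2.cvtColor(p,cv2.COLOR_BGR2HSV)
    m=(h[...,1]<45)&(h[...,2]>130)&(P[...,2]>.09)&(P[...,2]<.125)
    return cv2.morphologyEx(m.astype(np.uint8),cv2.MORPH_CLOSE,np.ones((5,5)))
E
python3 - <<'E'
from h import *
for n in ("top","scene"):
    p=cv2.imread(f"pics/{n}0.png");d=np.load(f"pics/{n}0.npy");ci=imaging.camera_info(n);P=cloud(ci,d)
    m=plate_mask(p,P);c=biggest(m)
    mm=np.zeros((400,640),np.uint8);cv2.fillPoly(mm,[c],1)
    print(n,"plate z",np.median(P[mm>0][:,2]),rect(ray(ci,c,.108)))
    hs=cv2.cvtColor(p,cv2.COLOR_BGR2HSV)
    area=(abs(P[...,0]-.5)<.25)&(abs(P[...,1])<.35)
    k=area&(P[...,2]>.09)&(P[...,2]<.106)
    k2=area&(P[...,2]>.106)&(P[...,2]<.117)&(mm==0)
    print(" deck z",np.median(P[k][:,2]))
    dk=area&(P[...,2]>.088)&(P[...,2]<.118); cc=biggest(cv2.morphologyEx(dk.astype(np.uint8),cv2.MORPH_CLOSE,np.ones((5,5))))
    hull=cv2.convexHull(cc); ap=cv2.approxPolyDP(hull,4,True)[:,0]; print(" hull",ap.tolist(),np.round(ray(ci,ap,.1),3)[:,:2].tolist())
    print(" ledge",rect(ray(ci,cc,.1)))
    # coils, block etc
    t=area&(P[...,2]>.14)&(P[...,2]<.17); q=P[t]; print(" coil_ledge top",np.median(q,0),len(q))
    t=(abs(P[...,0]-.38)<.1)&(abs(P[...,1]-.04)<.06)&(P[...,2]>.035)&(P[...,2]<.06); q=P[t]; print(" coil_front",q.mean(0),len(q),np.ptp(q,0) if len(q) else 0)
    o=p.copy(); cv2.polylines(o,[c.reshape(-1,1,2)],1,(0,0,255),1);cv2.polylines(o,[ap.reshape(-1,1,2)],1,(0,255,0),1)
    o=o[130:260,200:490] if n=="top" else o[110:270,190:450]
    cv2.imwrite(f"pics/{n}c.png",cv2.resize(o,None,fx=2.7,fy=2.7))
a=cv2.imread("pics/topc.png");b=cv2.imread("pics/scenec.png")
w=max(a.shape[1],b.shape[1]); f=lambda i:cv2.copyMakeBorder(i,0,0,0,w-i.shape[1],cv2.BORDER_CONSTANT)
o=np.vstack([f(a),f(b)]); s=min(1,600/o.shape[0]); cv2.imwrite("pics/both.png",cv2.resize(o,None,fx=s,fy=s))
E
```

```text
top plate z 0.10683044320824919 (array([ 0.52524268, -0.01847141]), [92.37852478027344, 141.78269958496094], np.float32(0.011287525))
 deck z 0.09934742988093626
 hull [[391, 148], [398, 197], [251, 220], [242, 171]] [[0.632, -0.204], [0.487, -0.217], [0.431, 0.207], [0.575, 0.232]]
 ledge (array([0.53125769, 0.00428279]), [148.58302307128906, 442.71990966796875], np.float32(0.13615127))
 coil_ledge top [0.51883145 0.15888563 0.14859643] 476
 coil_front [0.37551402 0.05937584 0.04847642] 425 [0.06557306 0.06851819 0.02006165]
scene plate z 0.11936536069188541 (array([0.83500482, 0.21420258]), [113.69425201416016, 125.19694519042969], np.float32(0.19859754))
 deck z 0.10044996958682373
 hull [[406, 171], [404, 177], [263, 259], [234, 215], [369, 138]] [[0.566, 0.238], [0.58, 0.222], [0.637, -0.205], [0.494, -0.224], [0.421, 0.207]]
 ledge (array([0.53344757, 0.00569427]), [159.86801147460938, 449.2684326171875], np.float32(0.15693349))
 coil_ledge top [0.5231754  0.15667505 0.14987118] 468
 coil_front [0.38108889 0.05632409 0.04886373] 400 [0.06779244 0.06816476 0.0213013 ]
```

View pics/both.png

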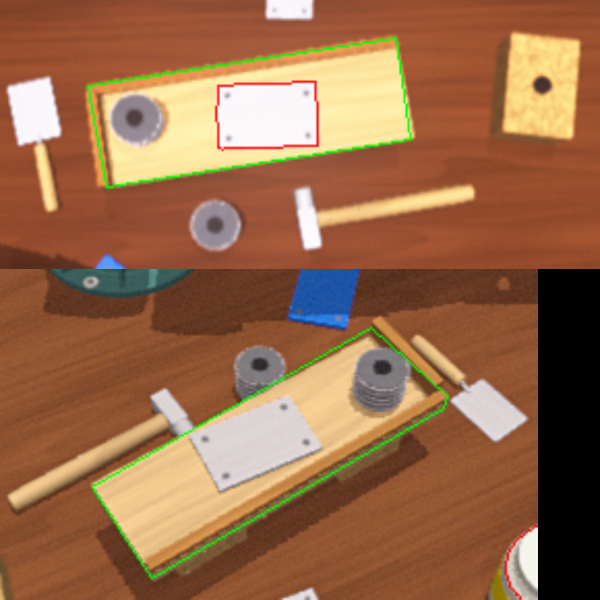

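Both views agree: the deck's top is at 0.100 m, its centre at about (0.531, 0.005) and its yaw about 0.136. The plate is at (0.525, -0.018), yaw 0.011, with 92x142 mm measured, which matches the large plate. Its right end lags behind at the fence. The red outline in the top crop is on the intended plate, but the scene mask caught the jar instead, so I'll ignore that reading.

I'll push with the open fingers set parallel to the ledge, which turns the plate flush. First I'll hover and take a wrist look.

```bash
cat >> h.py <<'E'
from scipy.spatial.transform import Rotation as R
C=np.array([.531,.005]);PSI=.136
def L2W(x,y,z,psi=None,c=None):
    psi=PSI if psi is None else psi; c=C if c is None else c
    return np.array([c[0]+x*np.cos(psi)-y*np.sin(psi),c[1]+x*np.sin(psi)+y*np.cos(psi),z])
def W2L(p):
    d=np.asarray(p)[...,:2]-C; s,k=np.sin(PSI),np.cos(PSI)
    return np.stack([d[...,0]*k+d[...,1]*s,-d[...,0]*s+d[...,1]*k],-1)
def quat(a):  # tool y at world angle a+90deg, pointing down
    y=np.array([-np.sin(a),np.cos(a),0]);z=np.array([0,0,-1.]);q=R.from_matrix(np.c_[np.cross(y,z),y,z]).as_quat()
    return q[[3,0,1,2]]
E
python3 - <<'E'
from h import *
env.goto(L2W(-.092,-.025,.27),quat(PSI)); env.set_gripper(.75)
ci=imaging.camera_info("wrist");p,d=imaging.read_camera("wrist");cv2.imwrite("pics/w1.png",p);np.save("pics/w1.npy",d);np.savez("pics/w1ci",mtx=ci["mtx"],T=ci["T"])
s=env.read_state();print(s["clock"],s["ee_pos"],s["q"],s["ft_force"]);P=cloud(ci,d)
c=biggest(plate_mask(p,P));print(rect(ray(ci,c,.108)),np.round(np.array(ci["T"]),3).tolist())
E
```

```text
3.1083 [ 0.44326134 -0.03223761  0.27000422] [-1.25046399e-01 -1.45380216e-01  2.17336008e+00 -7.68963046e-06
  1.11357650e+00 -1.83185846e+00] [ 0.012541   -0.00157833 -0.8580811 ]
(array([ 0.52324445, -0.01973879]), [90.81116485595703, 140.24200439453125], np.float32(0.014798655)) [[-0.135, -0.949, -0.284, 0.363], [0.991, -0.129, -0.038, -0.044], [-0.0, -0.287, 0.958, 0.461], [0.0, 0.0, 0.0, 1.0]]
```

View pics/w1.png

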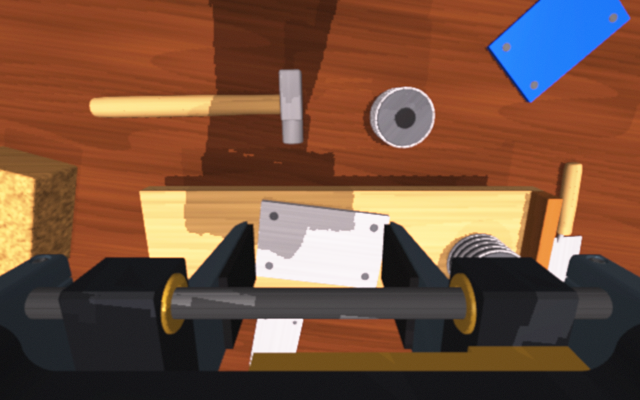

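The wrist view confirms the choice: it measures 140x91 mm, with its dots at (273,216), (374,228), (365,277) and (268,266). The near deck edge, along row 191, runs parallel to the fingers, so the yaw holds. Now the fence push.

```bash
python3 - <<'E'
from h import *
ci=np.load("pics/w1ci.npz"); e=ray(ci,[[160,191],[510,191]],.1); print("near edge L",W2L(e))
y=-.028
env.line_to(L2W(-.096,y,.15),feed=.2); env.line_to(L2W(-.096,y,.1035),feed=.08)
print(env.read_state()["ft_force"])
hit=env.line_to(L2W(-.040,y,.1035),feed=.03,force_limit=22)
s=env.read_state();print(hit,s["clock"],W2L(s["ee_pos"]),s["ee_pos"],s["ft_force"],s["moment"],s["width"])
p,d=imaging.read_camera("top");ci=imaging.camera_info("top");cv2.imwrite("pics/t2.png",p)
c=biggest(plate_mask(p,cloud(ci,d)));r=rect(ray(ci,c,.108));print(r,W2L(r[0]))
E
```

```text
near edge L [[-0.07263749 -0.19723472]
 [-0.07233457  0.18234268]]
[ 0.13229351  0.14937392 -1.52394173]
False 6.6083 [-0.04008628 -0.0280046 ] [ 0.49508076 -0.02818096  0.10351734] [ 0.24144572 -0.21395611  0.22614282] [ 0.10901998 -0.02814554  0.00551516] 0.7495291342745591
(array([0.8260694 , 0.21621313]), [112.9880142211914, 117.80760192871094], np.float32(1.5643293)) [0.32098132 0.169257  ]
```

```bash
python3 - <<'E'
from h import *
a=cv2.imread("pics/t2.png")[120:250,200:420]
p,d=imaging.read_camera("scene");b=p[100:270,190:450]
a=cv2.resize(a,(520,307));b=cv2.resize(b,(440,288));o=np.zeros((600,520,3),np.uint8);o[:307]=a;o[307:595,:440]=b
cv2.imwrite("pics/c2.png",o)
E
```

```text
(no output)
```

View pics/c2.png

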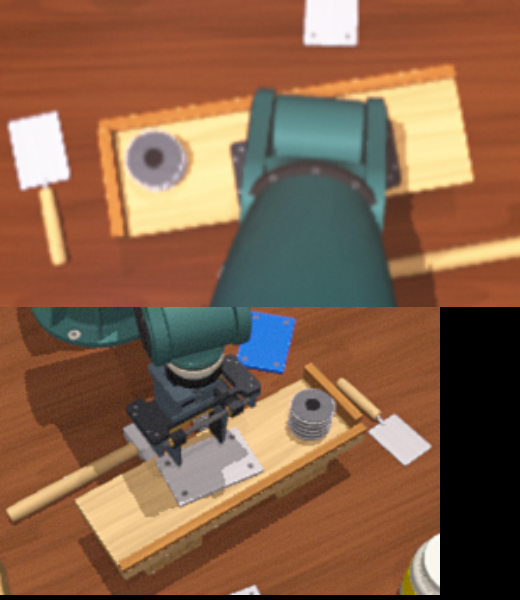

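The plate has turned parallel to the fence and there's still a small gap, so the fingertips must be narrower than I assumed. I'll keep going until the force rises.

```bash
python3 - <<'E'
from h import *
y=-.028
hit=env.line_to(L2W(-.012,y,.1035),feed=.02,force_limit=20)
s=env.read_state();print(hit,s["clock"],W2L(s["ee_pos"]),s["ft_force"],s["moment"])
env.wait(.4);s=env.read_state();print(W2L(s["ee_pos"]),s["ft_force"])
env.line_to(L2W(-.1,y,.1035),feed=.15);env.line_to(L2W(-.1,y,.25),feed=.25)
ci=imaging.camera_info("wrist");p,d=imaging.read_camera("wrist");cv2.imwrite("pics/w3.png",p);P=cloud(ci,d)
m=plate_mask(p,P);c=biggest(m);r=rect(ray(ci,c,.108));print(r,W2L(r[0]),r[2]-PSI,env.read_state()["clock"])
E
```

```text
False 8.2583 [-0.01209564 -0.02797356] [0.15095503 0.25616429 0.06237794] [0.00877219 0.05344922 0.0088606 ]
[-0.01197864 -0.02800454] [-0.15360956  0.57273908  0.44532127]
(array([ 0.51211188, -0.02544424]), [81.66834259033203, 138.97128295898438], np.float32(0.13528393)) [-0.02284138 -0.02760225] -0.0007160753 10.175
```

View pics/w3.png

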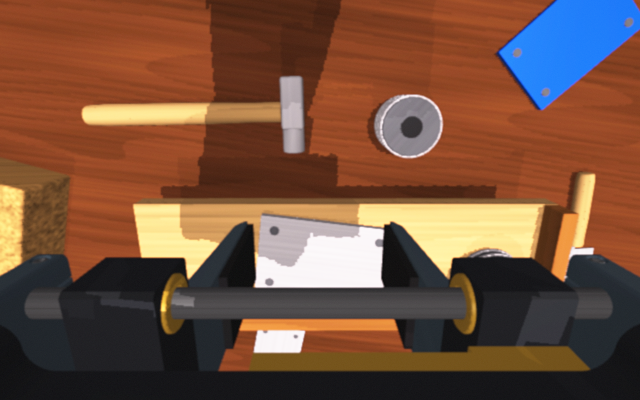

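The wrist image shows the plate hasn't moved and is still askew. Opened fingertips evidently sit higher than the TCP and passed over it. I'll shut the fingers, touch the free deck for the real height, then push at the lagging right end.

```bash
python3 - <<'E'
from h import *
env.set_gripper(0)
env.line_to(L2W(-.03,-.155,.13),feed=.3)
hit=env.line_to(L2W(-.03,-.155,.092),feed=.025,force_limit=4)
s=env.read_state();z0=s["ee_pos"][2];print(hit,z0,s["ft_force"])
z=z0+.003
env.line_to(L2W(-.03,-.155,z+.01),feed=.1)
env.line_to(L2W(-.098,-.075,z+.01),feed=.25)
env.line_to(L2W(-.098,-.075,z),feed=.1)
print(env.read_state()["clock"])
for x in np.arange(-.085,-.035,.01):
    hit=env.line_to(L2W(x,-.075,z),feed=.03,force_limit=20)
    s=env.read_state();print(hit,W2L(s["ee_pos"]),np.round(s["ft_force"],2),np.round(s["moment"],2))
    if hit:break
print(s["clock"])
E
```

```text
False 0.09213691261367962 [0.63444968 0.69675752 0.53625246]
14.8
False [-0.08500124 -0.07493623] [-0.68 -0.26 -0.35] [ 0.03 -0.03 -0.01]
False [-0.0749509  -0.07497356] [0.61 0.01 0.32] [ 0.03  0.03 -0.04]
False [-0.06497203 -0.07495424] [-0.35  0.29  0.52] [ 0.01  0.   -0.01]
False [-0.0549292  -0.07498154] [-0.72  0.24 -0.05] [0.05 0.03 0.03]
False [-0.04491571 -0.07498157] [-0.83 -0.83 -0.31] [ 0.08  0.01 -0.04]
17.3167
```

```bash
python3 - <<'E'
from h import *
p,d=imaging.read_camera("scene");cv2.imwrite("pics/s4.png",cv2.resize(p[110:260,200:400],(800,600),interpolation=cv2.INTER_CUBIC))
s=env.read_state();print(s["ee_pos"],s["width"],s["finger_force"],s["ft_force"])
ci=imaging.camera_info("scene");T=np.array(ci["T"]);K=ci["mtx"]
for q in (s["ee_pos"],s["ee_pos"]+[0,0,.05]):
    c=T[:3,:3].T@(q-T[:3,3]);u=K[0][0]*c[0]/-c[2]+K[0][2];v=K[1][2]-K[1][1]*c[1]/-c[2];print("crop px",(u-200)*4,(v-110)*4)
E
```

```text
[ 0.49648317 -0.07536195  0.09504649] 0.008757787804657193 0.0 [-0.53367564 -0.1394533   0.06193378]
crop px 355.9369413921145 340.68394017075684
crop px 352.45590815775154 295.96750278727257
```

View pics/s4.png

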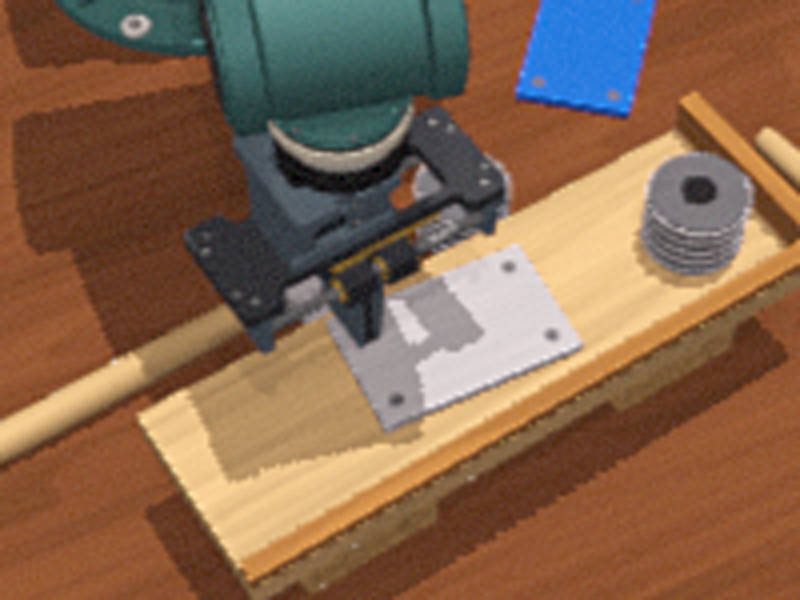

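The fingertip is at about (370,345) and clearly hovers over the plate, whose near edge is at about (365,306). The tips therefore stop at least 13 mm short of the nominal TCP. I'll probe the free deck deeper to get the true tip height.

```bash
python3 - <<'E'
from h import *
env.line_to(L2W(-.045,-.075,.11),feed=.2)
env.line_to(L2W(-.03,-.155,.10),feed=.25)
hit=env.line_to(L2W(-.03,-.155,.06),feed=.02,force_limit=4)
s=env.read_state();z0=s["ee_pos"][2];print(hit,z0,s["ft_force"],s["moment"],s["clock"])
if hit: env.line_to(L2W(-.03,-.155,z0+.012),feed=.15); print(env.read_state()["ft_force"],env.read_state()["clock"])
E
```

```text
True 0.07963825299832736 [-3.84523665  1.47759212 11.48450434] [0.24469189 0.61889543 0.00263643] 19.2
[ 0.01862569 -0.35274332 -0.94155156] 19.45
```

The tips really end about 20 mm above the nominal TCP: the deck contact came at TCP z 0.0796. I'll push at TCP z 0.083 from now on.

```bash
cat >> h.py <<'E'
Z=.0828
E
python3 - <<'E'
from h import *
env.line_to(L2W(-.105,-.058,.10),feed=.3)
env.line_to(L2W(-.105,-.058,Z),feed=.15)
def push(y,xt,fl):
    hit=env.line_to(L2W(xt,y,Z),feed=.035,force_limit=fl)
    s=env.read_state();print(y,hit,np.round(W2L(s["ee_pos"]),4),np.round(s["ft_force"],1),round(s["clock"],2))
    return W2L(s["ee_pos"])[0]
x=push(-.058,-.062,25)
for y,xt in ((-.03,-.03),(-.075,-.03),(.02,-.03)):
    env.line_to(L2W(x-.008,y if y==-.03 else yp,Z),feed=.1) if y!=-.03 else env.line_to(L2W(x-.008,-.058,Z),feed=.1)
    env.line_to(L2W(x-.008,y,Z),feed=.2)
    x=push(y,xt,18); yp=y
env.line_to(L2W(x-.05,yp,Z),feed=.2);env.line_to(L2W(-.1,yp,.23),feed=.3)
ci=imaging.camera_info("wrist");p,d=imaging.read_camera("wrist");cv2.imwrite("pics/w5.png",p);P=cloud(ci,d)
m=plate_mask(p,P);c=biggest(m);r=rect(ray(ci,c,.108));print(r,W2L(r[0]),r[2]-PSI,env.read_state()["clock"])
E
```

```text
-0.058 False [-0.062 -0.058] [-1.8 -1.7 -0.2] 21.65
-0.03 True [-0.0513 -0.0296] [-1.9 -0.3  0.9] 22.88
-0.075 True [-0.0511 -0.0741] [-3.3 -0.7  2.5] 23.95
0.02 True [-0.0511  0.0197] [-2.3  0.2  1. ] 25.27
(array([ 0.51794708, -0.04474495]), [27.502046585083008, 78.32632446289062], np.float32(0.13415109)) [-0.01967687 -0.04751589] -0.0018489212 26.3583
```

View pics/w5.png

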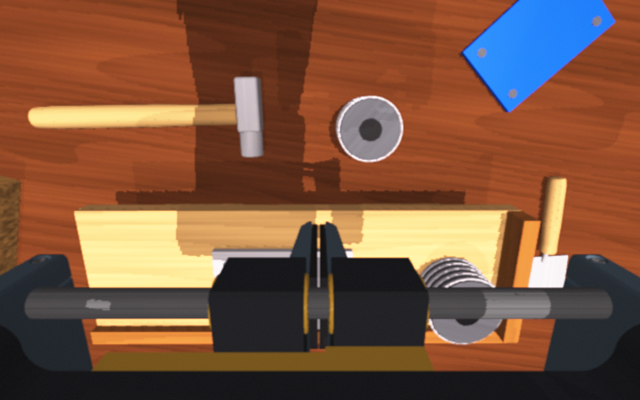

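All three pushes stopped at the same x (-0.051), so the plate is flush. In the image its near edge is level, from (213,249) to (352,247). Next I'll turn the tool by 90° and push along the fence from the left end, in the gap between plate and coil.

```bash
python3 - <<'E'
from h import *
ci=imaging.camera_info("wrist");e=W2L(ray(ci,[[213,249],[352,247]],.108));print("near edge",e)
yl=e[:,1].max()
assert .03<yl<.06, yl
ty=(yl+.1185)/2+.002
opts=[(abs(q[5]),a) for a in (PSI+np.pi/2,PSI-np.pi/2) if (q:=env.solve_ik(L2W(.0125,ty,.2),quat(a))) is not None];print(opts)
a=min(opts)[1]
env.goto(L2W(.0125,ty,.2),quat(a))
env.line_to(L2W(.0125,ty,.11),feed=.2)
hit=env.line_to(L2W(.0125,ty,Z),feed=.06,force_limit=8);print("down",hit)
s=env.read_state();print(s["clock"],s["ee_pos"])
if not hit:
    hit=env.line_to(L2W(.0125,-.085,Z),feed=.05,force_limit=30)
    s=env.read_state();print(hit,W2L(s["ee_pos"]),s["ft_force"],s["clock"])
p,d=imaging.read_camera("scene");cv2.imwrite("pics/s6.png",cv2.resize(p[110:270,190:403],(800,600),interpolation=cv2.INTER_CUBIC))
p,d=imaging.read_camera("top");cv2.imwrite("pics/t6.png",p)
E
```

```text
near edge [[-0.03702946 -0.08381504]
 [-0.03889246  0.05296965]]
[(np.float64(0.004830902696129513), -1.4347963267948964)]
down False
29.0833 [0.5314091  0.09362172 0.08263092]
False [ 0.01248158 -0.0849644 ] [-0.59254566  3.90987091  0.47123543] 32.6917
```

View pics/s6.png

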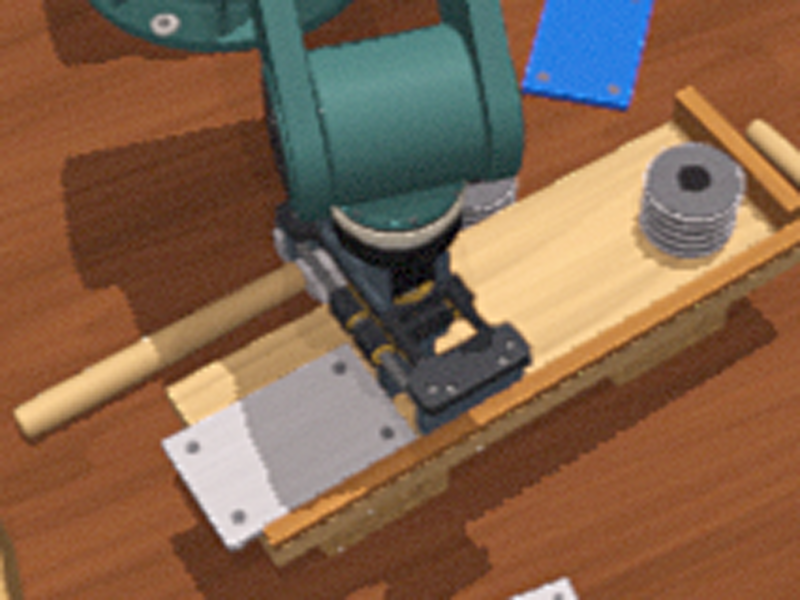

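The plate is along the fence and already overhanging. Its leading end runs from about (164,441) to (232,548) in the crop. I'll measure it from both views.

```bash
python3 - <<'E'
from h import *
k=800/213
ci=imaging.camera_info("scene");uv=np.array([[164,441],[232,548]])/[k,3.75]+[190,110]
print("scene lead",W2L(ray(ci,uv,.108)))
ci=imaging.camera_info("top");p=cv2.imread("pics/t6.png")
h=cv2.cvtColor(p,cv2.COLOR_BGR2HSV);m=(h[...,1]<60)&(h[...,2]>90);m=m.astype(np.uint8);m[:, :300]=0;m[:135]=0;m[230:]=0;m[:,440:]=0
v,u=np.nonzero(m);q=W2L(ray(ci,np.c_[u,v],.108));q=q[(abs(q[:,0]-.0125)<.04)&(q[:,1]<-.15)&(q[:,1]>-.33)]
b=np.floor(q[:,0]/.02);print("top lead",[(i*.02,q[b==i][:,1].min()) for i in np.unique(b)])
E
```

```text
scene lead [[-0.03142168 -0.24098739]
 [ 0.05974069 -0.24210085]]
top lead [(np.float64(-0.04), np.float64(-0.2433248710066425)), (np.float64(-0.02), np.float64(-0.24385502428433578)), (np.float64(0.0), np.float64(-0.24420192606505253)), (np.float64(0.02), np.float64(-0.24436615012112056)), (np.float64(0.04), np.float64(-0.24418167662207502))]
```

Both views put the lead at about -0.243, parallel to the fence. I'll push 22 mm more, retreat and check.

```bash
python3 - <<'E'
from h import *
hit=env.line_to(L2W(.0125,-.107,Z),feed=.04,force_limit=30);print(hit,env.read_state()["ft_force"])
env.line_to(L2W(.0125,-.08,Z),feed=.1);env.line_to(L2W(.0125,-.06,.2),feed=.25)
env.goto(L2W(-.06,.16,.28),env.read_state()["ee_rot"])
ci=imaging.camera_info("top");p,d=imaging.read_camera("top");P=cloud(ci,d)
h=cv2.cvtColor(p,cv2.COLOR_BGR2HSV);m=((h[...,1]<60)&(h[...,2]>100)).astype(np.uint8);w=P;L=W2L(P)
m[(abs(L[...,0])>.085)|(L[...,1]<-.32)|(L[...,1]>0)]=0
c=biggest(cv2.morphologyEx(m,cv2.MORPH_CLOSE,np.ones((5,5))));r=rect(ray(ci,c,.108));print(r,W2L(r[0]),r[2]-PSI)
# open end of the deck, near corner
D=(h[...,1]>60)&(P[...,2]>.09)&(P[...,2]<.106)&(L[...,0]<-.04)&(L[...,0]>-.07)
v,u=np.nonzero(D);print("deck open end y",W2L(ray(ci,np.c_[u,v],.1))[:,1].min(),"lead",W2L(ray(ci,c,.108))[:,1].min(),env.read_state()["clock"])
o=p[120:260,190:490];cv2.imwrite("pics/t7.png",cv2.resize(o,(800,373)))
E
```

```text
False [-0.14328664  0.17889278  0.57913129]
(array([ 0.56945441, -0.18696588]), [94.4048843383789, 143.2582244873047], np.float32(0.12855992)) [ 0.01207237 -0.19540701] -0.00744009
deck open end y -0.5864568240472673 lead -0.26701174563354646 35.55
```

View pics/t7.png

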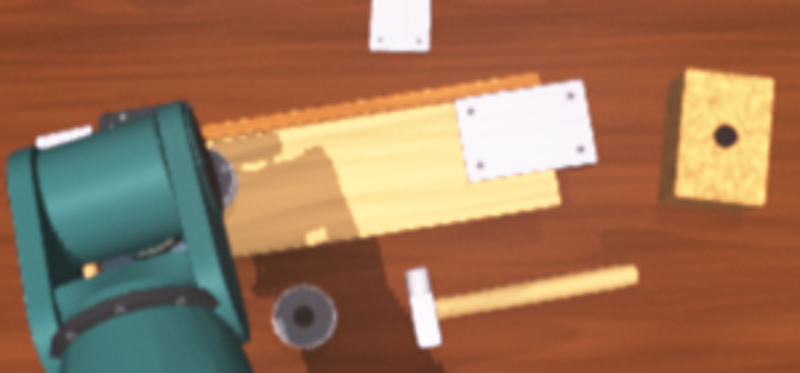

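The plate lies against the fence: x = 0.012, yaw error 0.007 rad, lead at -0.265 (about 45 mm overhang). The bystanders in view look undisturbed and the robot is clear, so I'm handing in.

```bash
python3 -c "
from bench import env
print(env.hand_in())"
```

```text
the job is handed in; nothing more can be done
None
```

The job is handed in, verdict not shown: the plate lies flush along the fence (yaw error about 0.007 rad), about 45 mm past the open end by my last measurement, at 35.6 s of the 58 s.

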